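Hold a glass test cell in a photometer's beam

ROBOT

A 6-joint arm with a two-finger parallel gripper is mounted at the origin on the work surface; the furniture and walls round the work are solid. World frame = base frame: x ahead of the robot, y to its left, z up, the work surface at z = 0. Lengths are in m, angles in degrees, forces in N, time in s.
With the tool pointing down it reaches from about 0.35 to 0.775 m from the base axis. Payload 7.3 kg.
Tool frame: the origin (TCP) lies midway between the tips of the shut fingers; the grasp point (between the pads) lies 19 mm behind it; z points along the fingers, y is the line along which they close (so a half turn about z gives the same grasp; the last joint's range is limited). The gripper opens to 92 mm and grips with 3 to 60 N. Pads are 19 mm wide; open, the fingers measure 130 mm over their backs; the gripper's body (75 mm by 190 mm) begins 47 mm behind the grasp point.
Start: joints at [-71.448, 19.595, 87.324, -0, 73.075, -8.365], TCP at [0.238, -0.468, 0.227] pointing down, gripper open.
Joint ranges: [-145.02, 145.02], [-44.19, 115.74], [2.07, 154.8], [-57.11, 237.11], [16.16, 152.29], [-177.93, 177.93]. Speed limits (degrees/s): [147.25, 147.25, 180, 180, 180, 180].

INTERFACE

Orientations are given as a 3x3 rotation matrix whose columns are the frame's x, y, z axes.
In Python, from station import manip gives the robot as it stands.
- The arm moves only by the tool step_arm, never from a script. Its argument "targets" is a list of rows, each an object of numbers: "tx", "ty", "tz": the shift along the tool's x, y, z in cm; "turn": the turn about the tool's z in degrees. In form: [{"tx": .., "ty": .., "tz": .., "turn": ..}, ...]. A call has 1 to 20 rows; each row is the pose to reach, as a shift and turn from the pose commanded when the call began, along the tool's axes at that moment; what a row does not reach only later rows make up. A row lasts 1/12 s, in which the tool goes at most 41.7 mm and 7.16 degrees, less where a joint would pass 70% of its speed; a pose out of reach is approached as far as the arm can. A call with a gripper value outside its range is refused whole. "claw" is the closure, from -1 (fully open) to 1 (shut), set as the call begins (left out, the last holds). The fingers move at their own pace and stop on an object; the grip force is fixed at half the most. Time passes only in rows, so rows that repeat a pose let the fingers close. It gives the time, the measured TCP pose, the force, the opening and the grip force at its end, in the units of the state.
- manip.sense(): the state, without advancing time (a new reading comes with each control period).
- manip.capture(name): name is "scene" or "top" or "wrist"; returns a dict with "pixels" (384x512x3 uint8, red, green, blue), "z_map" (384x512 float32, m along the optical axis (not along the pixel's ray), 0 where there is no reading), "K" (3x3 intrinsics, pixels), "dist_coeffs" ([k1, k2, p1, p2, k3] as OpenCV has them; the pictures are not rectified), "pose" (4x4, takes a point from camera to world coordinates). Camera axes: x right, y down, z forward; pixel columns grow to the right and rows downward; lengths in m; the calibration is good to about 2 mm. A picture is of the moment at which its call begins.
- manip.sign_off(): hands the job in; it is judged then, once.
Trained networks look in the newest picture that a camera, given by its name, has taken for a name from the list of things; names that differ only in an ending like _2 or _b are one class to them, and where a whole thing is asked for, a point or a joint stands for the part that bears it (a point fixed in the world has none). Each returns a list of dicts, best first, with "conf" (0 to 1); they miss things now and then, are a little off and sometimes report something else, mostly with a low value. They report only what shows in the picture. A call takes as long as a camera call. They do not tell look-alikes from the thing itself.
- manip.find_in(target, camera): "centre" ([x, y, z] in m, in world coordinates, good to about 4 mm: the middle of the surface that is visible of it).
- manip.masks_of(target, camera): "pixels" (384x512 bool, what is visible of it).
The state is a dict: "time_s": time; "joints": joint angles; "qd": joint speeds; "tau": joint torques, N m; "eef_pos": TCP position; "eef_rot": TCP orientation; "force": force on the tool from outside, world axes, zero at the start; "wrist_torque": the same for the moment, N m; "width": finger opening in m; "grasp_force": force on a finger pad.
Only numpy, scipy, OpenCV 4.12 (cv2) and the standard library are available. Lean on these libraries where they do the work, as an engineer would, in place of code of your own. Each camera call takes 0.05 s, during which the arm holds its last target. There are 200 camera calls.

TASK

Push the photometer's lamp switch lever all the way over to the other side to switch the lamp on, then take the tall glass cell out of the rack by its two frosted faces only, never touching the clear faces. Keeping it upright, hold it midway between the lamp head and the sensor head so that the beam passes square through the middle of its clear faces, without the cell touching the photometer. Finish while still holding it there, steady; leave the short cell in its place and the jar, bottle and tape roll alone.

Things in the scene. Friction and masses are not known exactly. Their poses are not given: they have to be found in the camera images.
- board: Fixed plywood board, 400 x 800 x 70 mm (x, y, z), on which all the work stands; its flat top is 70 mm above the bench top. Origin at the centre of its underside.
- photometer: Photometer fixed to the board (sizes in mm): base plate 90x270x10 (x, y, z); lamp head (ribs on top) at +y, sensor head (plain top) at -y, centres 80 from the middle. Grey heads 56x60x46 span 62 to 108 (ribs to 112) above the board over pedestals; a 30 lens barrel on each inner face leaves 90 free between them. Origin under the base's middle at board level; beam along y, 85 above the board.
- beam (a point): Middle of the photometer's beam, midway between the two lenses and 85 mm above the board; axes as the photometer's (beam along y, z up).
- lamp_switch (a joint): Lamp switch lever angle in rad: about 0 to 0.15 at the start (off, leaning to the switch block's -x side), 1.0 fully over at its stop on the block's +x side (on); counts as on above 0.85. Moves freely with light friction (about 1 N at the ball) and stays where it is left.
- lamp_switch_base: Switch block fixed to the board, 70x50x25 mm (x, y, z), origin at the centre of its underside. The lever pivots about its y axis, 22 mm above the board over the block's centre: a rod 10 mm thick with a black 26 mm ball centred 70 mm from the pivot. Off it leans 0.5 rad to the block's -x, on 0.5 rad to its +x.
- lamp_switch_tip (a point): Centre of the ball on the lever's end (about 83 mm above the board when off or on, 92 mm when the lever is upright).
- rack: Grey cell rack, fixed to the board, 90 x 190 x 20 mm (x, y, z), origin at the centre of its underside; two round wells of 44 mm diameter, 14 mm deep (well floor 6 mm above the board), at y = +50 and -50 mm. One cell stands in each, either way round.
- tall_cell: Tall glass cell, 32x24x92 mm (x, y, z), 60 to 130 g, upright in one well of the rack. Origin at the centre of its underside, z up. Frosted (opaque, whitish) faces at +y and -y, 24 mm apart, 32 mm wide: grip here. Clear glass faces at +x and -x, 33 mm apart, 24 mm wide: never touch. Aluminium foot and cap, 8 mm high each.
- window (a point): Centre of the tall cell, on the line through the middles of its two clear faces, 46 mm above its underside; axes as the cell's.
- tall_cell_pane_a: Clear glass pane of the tall cell, 18 x 76 mm, at +x; origin at its centre.
- tall_cell_pane_b: Clear glass pane of the tall cell, 18 x 76 mm, at -x; origin at its centre.
- short_cell: A cell of the same make, 32 x 24 x 60 mm, in the other well; to be left alone. Origin at the centre of its underside.
- coffee_jar: Bystander: dark jar with a lid, 66 mm diameter, 106 mm high; origin at the centre of its underside.
- glue_bottle: Bystander: white squeeze bottle with a cone nozzle, 37 mm diameter, 81 mm high; origin at the centre of its underside.
- tape_roll: Bystander: roll of dark insulating tape lying flat, 68 mm diameter, 18 mm high; origin at the centre of its underside.
Things that resemble listed ones, but are neither listed nor needed, are in the scene too. What is shaped like the tall_cell but pink is not meant.

How it is judged:
By the outcome, as a careful person would: the job done as asked, in the order asked, and still so for the second after the job is handed in, while the arm keeps its last pose, push and grip.
It also fails if it takes over 51 s, if anything falls off the work surface, if the arm or the gripper's body presses on something with over 40 N, if the wrist force passes 120 N, or if a joint passes its speed limit or range.

## Working session

There is one attempt and no reset: what is moved stays moved. The work goes in short steps, Python scripts to look and compute and a tool call to move; the robot and the scene stay as the last step left them, time stands still between calls to the robot, and variables do not carry over. Pictures are saved under pics/ and viewed, at most 10 in all, crops included, and the job is handed in when it is done.

Besides the shell and the picture viewer there is one more tool, called after "Request:" as name(argument=value, ...) on one line, values as JSON. step_arm: Moves the arm, as the interface text tells. Its arguments: {"type":"object","properties":{"targets":{"type":"array"},"claw":{"type":"number"}},"required":["targets"]}

```bash
mkdir -p pics; cat > h.py <<'E'
import numpy as np, cv2
from station import manip
def cap(n,f=None):
    c=manip.capture(n)
    if f: cv2.imwrite('pics/'+f,cv2.cvtColor(c['pixels'],cv2.COLOR_RGB2BGR))
    return c
def cloud(c,mask=None):
    z=c['z_map']; m=z>0
    if mask is not None: m&=mask
    v,u=np.nonzero(m)
    p=cv2.undistortPoints(np.stack([u,v],1).astype(float)[:,None],c['K'],c['dist_coeffs'])[:,0]
    P=np.c_[p,np.ones(len(p))]*z[v,u][:,None]
    return P@c['pose'][:3,:3].T+c['pose'][:3,3]
E
python3 - <<'E'
from h import *
a=cap('top','top1.png');b=cap('scene','scene1.png')
cv2.imwrite('pics/both.png',np.hstack([cv2.imread('pics/top1.png'),cv2.imread('pics/scene1.png')])[:, :])
print(a['pose'].round(3).tolist(),b['pose'].round(3).tolist())
for cam in('top','scene'):
  for n in ['photometer','lamp_switch_base','lamp_switch_tip','rack','tall_cell','short_cell','coffee_jar','glue_bottle','tape_roll','board']:
    print(cam,n,[(round(d['conf'],2),np.round(d['centre'],3).tolist()) for d in manip.find_in(n,cam)])
E
```

```text
[[-0.021, -0.989, 0.144, 0.234], [-1.0, 0.022, 0.003, -0.05], [-0.006, -0.144, -0.99, 1.667], [0.0, 0.0, 0.0, 1.0]] [[-0.782, -0.318, 0.536, -0.139], [-0.623, 0.38, -0.683, 0.694], [0.014, -0.868, -0.496, 0.688], [0.0, 0.0, 0.0, 1.0]]
top photometer [(0.59, [0.564, -0.143, 0.073])]
top lamp_switch_base [(0.65, [0.506, -0.409, 0.098])]
top lamp_switch_tip [(0.62, [0.556, 0.236, 0.161]), (0.46, [0.48, -0.418, 0.165])]
top rack [(0.83, [0.547, 0.185, 0.092]), (0.17, [0.558, 0.237, 0.158])]
top tall_cell [(0.54, [0.558, 0.232, 0.159]), (0.44, [0.251, 0.259, 0.093])]
top short_cell []
top coffee_jar [(0.93, [0.706, 0.065, 0.178])]
top glue_bottle [(0.61, [0.715, -0.275, 0.109]), (0.5, [0.555, 0.235, 0.16])]
top tape_roll [(0.66, [0.415, 0.041, 0.085])]
top board [(0.98, [0.56, -0.093, 0.068])]
scene photometer [(0.84, [0.556, -0.115, 0.098])]
scene lamp_switch_base [(0.72, [0.508, -0.398, 0.091]), (0.65, [0.531, 0.195, 0.092])]
scene lamp_switch_tip []
scene rack [(0.93, [0.531, 0.197, 0.091])]
scene tall_cell [(0.56, [0.242, 0.271, 0.077]), (0.55, [0.2, 0.324, 0.061])]
scene short_cell [(0.55, [0.532, 0.145, 0.123])]
scene coffee_jar [(0.76, [0.698, 0.085, 0.137]), (0.49, [0.557, -0.12, 0.098])]
scene glue_bottle [(0.42, [0.719, -0.268, 0.101])]
scene tape_roll [(0.64, [0.41, 0.053, 0.088])]
scene board [(0.67, [0.5, 0.079, 0.073])]
```

View pics/top1.png

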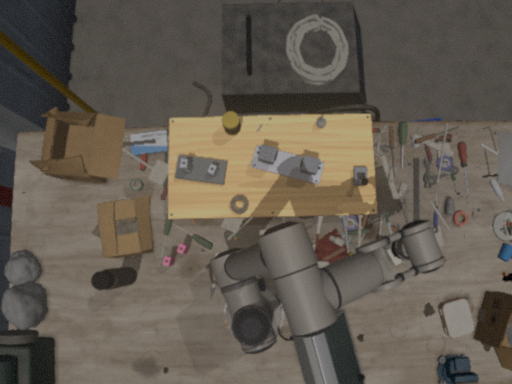

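View pics/scene1.png

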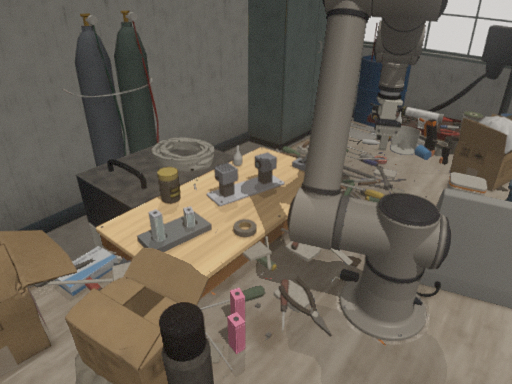

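The top view shows the board with the rack at left (tall cell about (186,163), short cell (212,169)). The photometer heads are at (268,154) and (311,168), and the switch is at (361,176). The scene view agrees, and the pink cells off the board are decoys. Next I'll measure yaws from the point clouds.

```bash
python3 - <<'E'
from h import *
s=manip.sense();print(np.round(s['eef_pos'],4),np.round(s['eef_rot'],3).tolist(),s['width'],s['time_s'])
c=cap('top');w=cap('wrist','w1.png');print(w['pose'].round(3).tolist(), w['K'].round(0).tolist())
P=np.vstack([cloud(c),cloud(cap('scene'))])
def box(name,x,y,z):
    m=(abs(P[:,0]-x[0])<x[1])&(abs(P[:,1]-y[0])<y[1])&(P[:,2]>z[0])&(P[:,2]<z[1])
    r=cv2.minAreaRect(P[m][:,:2].astype(np.float32)*1000); print(name,m.sum(),np.round(r[0]),np.round(r[1]),round(r[2],1),P[m].mean(0).round(3))
box('rack',(.545,.1),(.19,.13),(.082,.1))
box('tall',(.556,.05),(.235,.04),(.13,.18))
box('short',(.54,.05),(.14,.05),(.12,.15))
box('heads',(.564,.1),(-.13,.17),(.165,.19))
box('headL',(.58,.06),(-.06,.06),(.165,.19))
box('headR',(.55,.06),(-.21,.06),(.165,.19))
box('sw',(.506,.06),(-.41,.06),(.085,.1))
box('ball',(.49,.06),(-.41,.06),(.14,.18))
E
```

```text
[ 0.2377 -0.4681  0.2268] [[0.892, 0.453, 0.0], [0.453, -0.892, -0.0], [-0.0, 0.0, -1.0]] 0.09164440254652634 1.1
[[0.454, -0.854, -0.254, 0.307], [-0.891, -0.435, -0.129, -0.434], [-0.0, 0.285, -0.959, 0.385], [0.0, 0.0, 0.0, 1.0]] [[345.0, 0.0, 256.0], [0.0, 345.0, 186.0], [0.0, 0.0, 1.0]]
rack 2104 [564. 188.] [194. 119.] 80.9 [0.547 0.192 0.09 ]
tall 291 [560. 240.] [26. 36.] 80.9 [0.556 0.242 0.157]
short 170 [544. 140.] [26. 37.] 60.3 [0.54  0.142 0.133]
heads 937 [ 566. -142.] [223.  62.] 74.4 [ 0.563 -0.136  0.177]
headL 485 [586. -67.] [68. 62.] 75.4 [ 0.584 -0.063  0.177]
headR 452 [ 544. -217.] [67. 60.] 73.9 [ 0.541 -0.215  0.176]
sw 225 [ 512. -415.] [54. 69.] 86.2 [ 0.517 -0.41   0.094]
ball 42 [ 479. -415.] [22. 21.] 87.5 [ 0.479 -0.416  0.163]
```

View pics/w1.png

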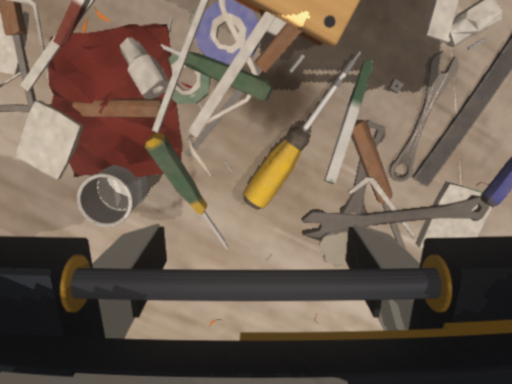

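The wrist camera looks past the fingers at the clutter, with a board corner at (330,20). I'll move above and in front of the switch with the fingers shut.

Request:
step_arm(targets=[{"tx": 2,"ty": 0.3,"tz": 0,"turn": 3},{"tx": 5,"ty": 0.9,"tz": 0,"turn": 8},{"tx": 8.5,"ty": 1.5,"tz": 0,"turn": 13},{"tx": 12,"ty": 2.1,"tz": 0,"turn": 18},{"tx": 15,"ty": 2.6,"tz": 0,"turn": 23},{"tx": 17,"ty": 2.9,"tz": 0,"turn": 26},{"tx": 17.6,"ty": 3,"tz": 0,"turn": 26.9},{"tx": 17.6,"ty": 3,"tz": 0,"turn": 26.9},{"tx": 17.6,"ty": 3,"tz": 0,"turn": 26.9},{"tx": 17.6,"ty": 3,"tz": 0,"turn": 26.9}], claw=1)

```text
time_s: 2.08
eef_pos: [0.4076, -0.4154, 0.2267]
eef_rot: [[1.0, 0.0, -0.0], [0.0, -1.0, -0.0], [-0.0, 0.0, -1.0]]
force: [-0.3, -0.2, -0.3]
width: 0.0299
grasp_force: 0.0
```

```bash
python3 - <<'E'
from h import *
s=manip.sense();print(np.round(s['eef_pos'],4),np.round(s['eef_rot'],3).tolist(),s['width'],s['time_s'],s['force'])
w=cap('wrist','w2.png')
for n in ['lamp_switch_base','lamp_switch_tip']:
    print(n,[(round(d['conf'],2),np.round(d['centre'],3).tolist()) for d in manip.find_in(n,'wrist')])
P=cloud(w)
def box(name,x,y,z):
    m=(abs(P[:,0]-x[0])<x[1])&(abs(P[:,1]-y[0])<y[1])&(P[:,2]>z[0])&(P[:,2]<z[1])
    r=cv2.minAreaRect(P[m][:,:2].astype(np.float32)*1000); print(name,m.sum(),np.round(r[0]),np.round(r[1]),round(r[2],1),P[m].mean(0).round(3))
box('sw',(.512,.06),(-.415,.06),(.085,.1))
box('ball',(.49,.06),(-.415,.06),(.14,.175))
E
```

```text
[ 0.4076 -0.4154  0.2267] [[1.0, 0.0, -0.0], [0.0, -1.0, -0.0], [-0.0, 0.0, -1.0]] 0.029903539321149905 2.0833 [-0.25059368 -0.16904489 -0.26227372]
lamp_switch_base [(0.9, [0.51, -0.415, 0.096])]
lamp_switch_tip [(0.95, [0.485, -0.416, 0.161])]
sw 3734 [ 513. -419.] [50. 70.] 87.8 [ 0.519 -0.419  0.095]
ball 1265 [ 481. -418.] [25. 25.] 25.4 [ 0.481 -0.418  0.163]
```

View pics/w2.png

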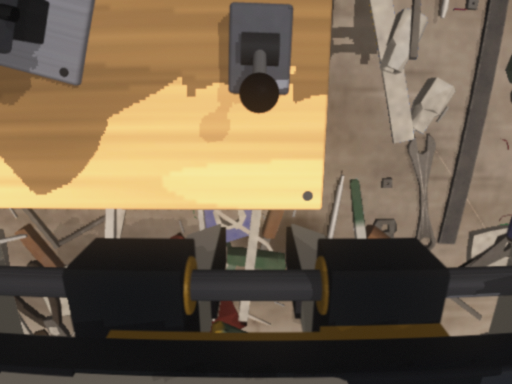

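The ball is at (260,92), off side, nearly in line with the tool. Lowering, then pushing.

Request:
step_arm(targets=[{"tx": 0,"ty": 0.1,"tz": 2},{"tx": 0,"ty": 0.3,"tz": 5},{"tx": 0,"ty": 0.3,"tz": 8},{"tx": 0.5,"ty": 0.3,"tz": 9},{"tx": 2,"ty": 0.3,"tz": 9},{"tx": 3.5,"ty": 0.3,"tz": 9},{"tx": 4.5,"ty": 0.3,"tz": 9},{"tx": 5.5,"ty": 0.3,"tz": 9},{"tx": 6.2,"ty": 0.3,"tz": 9},{"tx": 6.9,"ty": 0.3,"tz": 9},{"tx": 7.6,"ty": 0.3,"tz": 9},{"tx": 8.3,"ty": 0.3,"tz": 9},{"tx": 9,"ty": 0.4,"tz": 9},{"tx": 9.6,"ty": 0.4,"tz": 9},{"tx": 10.2,"ty": 0.4,"tz": 9},{"tx": 10.7,"ty": 0.4,"tz": 9},{"tx": 11.1,"ty": 0.4,"tz": 9},{"tx": 11.3,"ty": 0.4,"tz": 9},{"tx": 11.3,"ty": 0.4,"tz": 9}], claw=1)

```text
invalid input at $.targets[0]: expected keys tx, ty, tz, turn
```

```bash
cat >> h.py <<'E'
def box(P,name,x,y,z):
    m=(abs(P[:,0]-x[0])<x[1])&(abs(P[:,1]-y[0])<y[1])&(P[:,2]>z[0])&(P[:,2]<z[1])
    if m.sum()<10: print(name,'none');return
    r=cv2.minAreaRect(P[m][:,:2].astype(np.float32)*1000); print(name,m.sum(),np.round(r[0]),np.round(r[1]),round(r[2],1),P[m].mean(0).round(3))
E
python3 - <<'E'
from h import *
w=cap('wrist');P=cloud(w);print(manip.sense()['force'])
print([(round(d['conf'],2),np.round(d['centre'],3).tolist()) for d in manip.find_in('lamp_switch_tip','wrist')])
box(P,'ball',(.53,.06),(-.418,.06),(.14,.175))
E
```

```text
[-0.06827768 -0.18116031 -0.39692654]
[(0.68, [0.484, -0.417, 0.161]), (0.49, [0.526, -0.243, 0.078])]
ball 1220 [ 482. -418.] [23. 25.] 0.1 [ 0.481 -0.418  0.163]
```

Request:
step_arm(targets=[{"tx": 0,"ty": 0.1,"tz": 2,"turn": 0},{"tx": 0,"ty": 0.3,"tz": 5,"turn": 0},{"tx": 0,"ty": 0.3,"tz": 8,"turn": 0},{"tx": 0.5,"ty": 0.3,"tz": 9,"turn": 0},{"tx": 2,"ty": 0.3,"tz": 9,"turn": 0},{"tx": 3.5,"ty": 0.3,"tz": 9,"turn": 0},{"tx": 4.5,"ty": 0.3,"tz": 9,"turn": 0},{"tx": 5.5,"ty": 0.3,"tz": 9,"turn": 0},{"tx": 6.2,"ty": 0.3,"tz": 9,"turn": 0},{"tx": 6.9,"ty": 0.3,"tz": 9,"turn": 0},{"tx": 7.6,"ty": 0.3,"tz": 9,"turn": 0},{"tx": 8.3,"ty": 0.3,"tz": 9,"turn": 0},{"tx": 9,"ty": 0.4,"tz": 9,"turn": 0},{"tx": 9.6,"ty": 0.4,"tz": 9,"turn": 0},{"tx": 10.2,"ty": 0.4,"tz": 9,"turn": 0},{"tx": 10.7,"ty": 0.4,"tz": 9,"turn": 0},{"tx": 11.1,"ty": 0.4,"tz": 9,"turn": 0},{"tx": 11.3,"ty": 0.4,"tz": 9,"turn": 0},{"tx": 11.3,"ty": 0.4,"tz": 9,"turn": 0}], claw=1)

```text
time_s: 3.92
eef_pos: [0.5216, -0.4191, 0.1366]
eef_rot: [[1.0, 0.001, 0.0], [0.001, -1.0, -0.0], [0.0, 0.0, -1.0]]
force: [-0.6, 0.1, 0.1]
width: 0.0003
grasp_force: 0.2
```

```bash
python3 - <<'E'
from h import *
w=cap('wrist');P=cloud(w);print(manip.sense()['force'])
print([(round(d['conf'],2),np.round(d['centre'],3).tolist()) for d in manip.find_in('lamp_switch_tip','wrist')])
box(P,'ball',(.55,.03),(-.418,.03),(.14,.175))
E
```

```text
[-0.46695965 -0.51071423  0.05730137]
[(0.98, [0.552, -0.417, 0.16])]
ball 3451 [ 542. -422.] [33. 33.] 64.2 [ 0.546 -0.42   0.161]
```

Request:
step_arm(targets=[{"tx": 0.2,"ty": 0,"tz": 0,"turn": 0},{"tx": 0.4,"ty": 0,"tz": 0,"turn": 0},{"tx": 0.4,"ty": 0,"tz": 0,"turn": 0}])

```text
time_s: 4.27
eef_pos: [0.5227, -0.4193, 0.1367]
eef_rot: [[1.0, -0.0, -0.005], [-0.0, -1.0, 0.001], [-0.005, -0.001, -1.0]]
force: [-10.4, -0.3, 4.4]
width: 0.0008
grasp_force: 5.0
```

Lever at its stop (10 N). Back off, rise, and travel above the rack.

Request:
step_arm(targets=[{"tx": -1,"ty": 0,"tz": 0,"turn": 0},{"tx": -3,"ty": 0,"tz": -1,"turn": 0},{"tx": -3.2,"ty": 0,"tz": -4,"turn": 0},{"tx": -3.2,"ty": 0,"tz": -8,"turn": 0},{"tx": -3.2,"ty": 0,"tz": -12,"turn": 0},{"tx": -3.2,"ty": -0.5,"tz": -14,"turn": 0}])

```text
time_s: 4.77
eef_pos: [0.4939, -0.4157, 0.2826]
eef_rot: [[1.0, -0.001, 0.006], [-0.001, -1.0, -0.006], [0.006, 0.006, -1.0]]
force: [-0.1, -0.1, 0.8]
width: 0.0006
grasp_force: 0.0
```

```bash
python3 - <<'E'
from h import *
w=cap('wrist');P=cloud(w)
box(P,'ball',(.53,.05),(-.418,.05),(.14,.175))
E
```

```text
ball 792 [ 547. -420.] [25. 25.] 89.8 [ 0.548 -0.42   0.162]
```

Request:
step_arm(targets=[{"tx": 0,"ty": -2,"tz": 0,"turn": 0},{"tx": 0,"ty": -5,"tz": 0,"turn": 0},{"tx": 0,"ty": -9,"tz": 0,"turn": 0},{"tx": 0,"ty": -13,"tz": 0,"turn": 0},{"tx": 0,"ty": -17,"tz": 0,"turn": 0},{"tx": 0,"ty": -21,"tz": 0,"turn": 0},{"tx": 0,"ty": -25,"tz": 0,"turn": 0},{"tx": 0,"ty": -29,"tz": 0,"turn": 0}], claw=-1)

```text
time_s: 5.48
eef_pos: [0.4928, -0.1222, 0.2768]
eef_rot: [[1.0, -0.0, 0.001], [-0.0, -1.0, 0.0], [0.001, -0.0, -1.0]]
force: [1.3, -0.1, -0.4]
width: 0.0494
grasp_force: 0.0
```

```bash
python3 - <<'E'
from h import *
w=cap('wrist','w3.png');P=cloud(w);print(manip.sense()['eef_pos'])
box(P,'heads',(.564,.1),(-.14,.17),(.165,.19))
box(P,'headL',(.58,.06),(-.07,.06),(.165,.19))
box(P,'headR',(.54,.06),(-.215,.06),(.165,.19))
box(P,'base',(.564,.1),(-.14,.17),(.074,.087))
E
```

```text
[ 0.49243749 -0.11548434  0.27710415]
heads 12975 [ 567. -142.] [220.  56.] 74.2 [ 0.569 -0.137  0.178]
headL 6867 [588. -67.] [66. 56.] 74.1 [ 0.589 -0.068  0.179]
headR 6108 [ 546. -216.] [65. 56.] 74.0 [ 0.547 -0.216  0.177]
base 12666 [ 567. -142.] [269.  91.] 74.2 [ 0.567 -0.144  0.08 ]
```

View pics/w3.png

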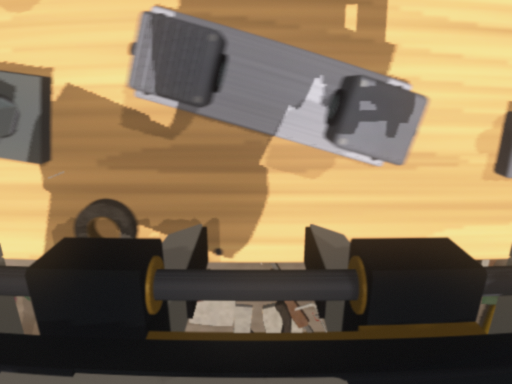

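The picture shows the photometer with lamp head at (188,60) and sensor head at (375,120). Its centre is (.567,-.142) with the beam at yaw 74.2°, and the lever is on. On to the rack.

Request:
step_arm(targets=[{"tx": 0,"ty": -2,"tz": 0,"turn": 0},{"tx": 0,"ty": -6,"tz": 0,"turn": 0},{"tx": 0,"ty": -10,"tz": 0,"turn": 1},{"tx": 0,"ty": -14,"tz": 0,"turn": 3},{"tx": 0,"ty": -18,"tz": 0,"turn": 5},{"tx": 0,"ty": -22,"tz": 0,"turn": 7},{"tx": 0,"ty": -26,"tz": 0,"turn": 9},{"tx": 0,"ty": -30,"tz": 0,"turn": 9},{"tx": 0,"ty": -32.5,"tz": 0,"turn": 9},{"tx": 0,"ty": -34.5,"tz": 0,"turn": 9},{"tx": 0,"ty": -34.5,"tz": 0,"turn": 9},{"tx": 0,"ty": -34.5,"tz": 0,"turn": 9}], claw=-1)

```text
time_s: 6.53
eef_pos: [0.4929, 0.2215, 0.2764]
eef_rot: [[0.988, -0.154, -0.0], [-0.154, -0.988, -0.0], [-0.0, 0.0, -1.0]]
force: [-0.4, -0.6, 0.3]
width: 0.092
grasp_force: 0.0
```

```bash
python3 - <<'E'
from h import *
w=cap('wrist','w4.png');P=cloud(w);s=manip.sense();print(s['eef_pos'],s['joints'],s['width'],np.round(s['eef_rot'],3).tolist())
box(P,'tall',(.56,.05),(.24,.04),(.155,.18))
box(P,'short',(.542,.04),(.14,.04),(.122,.15))
box(P,'rack',(.56,.1),(.19,.14),(.083,.095))
for n in ['tall_cell','short_cell','rack']: print(n,[(round(d['conf'],2),np.round(d['centre'],3).tolist()) for d in manip.find_in(n,'wrist')])
E
```

```text
[0.49298909 0.22058785 0.27646017] [ 1.59883843e+01  1.93054309e+01  7.98169475e+01 -2.46567152e-02
  8.08956097e+01  1.14933435e+02] 0.09205087817931022 [[0.988, -0.155, -0.0], [-0.155, -0.988, -0.0], [-0.0, 0.001, -1.0]]
tall 1383 [562. 240.] [24. 32.] 82.2 [0.562 0.239 0.168]
short 1168 [545. 141.] [24. 32.] 63.8 [0.545 0.142 0.135]
rack 14500 [553. 190.] [191.  90.] 81.0 [0.555 0.19  0.09 ]
tall_cell [(0.85, [0.56, 0.239, 0.168]), (0.84, [0.269, 0.261, 0.039]), (0.49, [0.224, 0.311, 0.015])]
short_cell [(0.92, [0.544, 0.144, 0.136]), (0.57, [0.562, 0.232, 0.169])]
rack [(0.69, [0.55, 0.19, 0.09])]
```

View pics/w4.png

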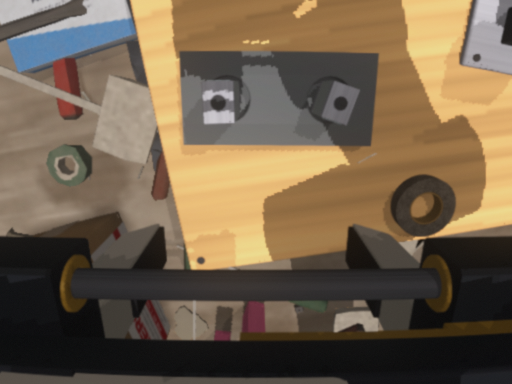

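The tall cell is at (219,100), its top seen with a round stopper. The short cell is at (340,102) and the tape roll at (425,205). The fingers line up with the tall cell's frosted sides (left/right in the picture). Descending.

Request:
step_arm(targets=[{"tx": 2,"ty": -1,"tz": 0,"turn": -0.5},{"tx": 5,"ty": -2.4,"tz": 0,"turn": -1},{"tx": 6.5,"ty": -3,"tz": 1,"turn": -1.1},{"tx": 6.5,"ty": -3,"tz": 3,"turn": -1.1},{"tx": 6.5,"ty": -3,"tz": 6,"turn": -1.1},{"tx": 6.5,"ty": -3,"tz": 6,"turn": -1.1},{"tx": 6.5,"ty": -3,"tz": 6,"turn": -1.1}])

```text
time_s: 7.32
eef_pos: [0.5614, 0.2391, 0.2158]
eef_rot: [[0.99, -0.139, -0.003], [-0.139, -0.99, -0.001], [-0.003, 0.002, -1.0]]
force: [0.9, 0.5, 0.9]
width: 0.0923
grasp_force: 0.0
```

```bash
python3 - <<'E'
from h import *
w=cap('wrist','w5.png');P=cloud(w);s=manip.sense();print(s['eef_pos'],np.round(s['eef_rot'],3).tolist())
box(P,'tall',(.56,.03),(.24,.03),(.155,.175))
E
```

```text
[0.56227349 0.23961258 0.21762334] [[0.99, -0.138, 0.0], [-0.138, -0.99, -0.0], [0.0, -0.0, -1.0]]
tall 1959 [562. 240.] [24. 33.] 82.2 [0.564 0.239 0.168]
```

View pics/w5.png

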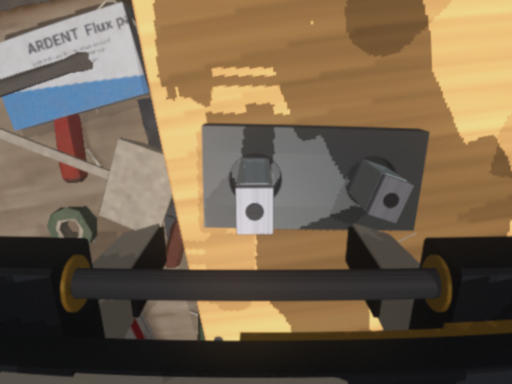

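The cell (255,210) is centred between the fingers, with its clear face (255,170) toward the camera, so the fingers will meet the frosted sides.

Request:
step_arm(targets=[{"tx": 0,"ty": 0,"tz": 2,"turn": 0},{"tx": 0,"ty": 0,"tz": 5,"turn": 0},{"tx": 0,"ty": 0,"tz": 7.5,"turn": 0},{"tx": 0,"ty": 0,"tz": 8.9,"turn": 0},{"tx": 0,"ty": 0,"tz": 8.9,"turn": 0}])

```text
time_s: 7.78
eef_pos: [0.5612, 0.2398, 0.1266]
eef_rot: [[0.99, -0.138, -0.003], [-0.138, -0.99, -0.001], [-0.002, 0.001, -1.0]]
force: [-0.8, -0.3, 0.3]
width: 0.0919
grasp_force: 0.0
```

Request:
step_arm(targets=[{"tx": 0,"ty": 0,"tz": 0,"turn": 0},{"tx": 0,"ty": 0,"tz": 0,"turn": 0},{"tx": 0,"ty": 0,"tz": 0,"turn": 0},{"tx": 0,"ty": 0,"tz": 0,"turn": 0},{"tx": 0,"ty": 0,"tz": 0,"turn": 0},{"tx": 0,"ty": 0,"tz": 0,"turn": 0},{"tx": 0,"ty": 0,"tz": 0,"turn": 0},{"tx": 0,"ty": 0,"tz": 0,"turn": 0},{"tx": 0,"ty": 0,"tz": 0,"turn": 0},{"tx": 0,"ty": 0,"tz": 0,"turn": 0},{"tx": 0,"ty": 0,"tz": 0,"turn": 0},{"tx": 0,"ty": 0,"tz": 0,"turn": 0},{"tx": 0,"ty": 0,"tz": 0,"turn": 0},{"tx": 0,"ty": 0,"tz": 0,"turn": 0}], claw=1)

```text
time_s: 8.95
eef_pos: [0.5618, 0.2403, 0.1276]
eef_rot: [[0.991, -0.137, -0.0], [-0.137, -0.991, -0.0], [-0.0, 0.0, -1.0]]
force: [0.7, 0.2, -0.6]
width: 0.024
grasp_force: 30.0
```

Gripped (24.0 mm). Lift straight up.

Request:
step_arm(targets=[{"tx": 0,"ty": 0,"tz": -0.5,"turn": 0},{"tx": 0,"ty": 0,"tz": -1.5,"turn": 0},{"tx": 0,"ty": 0,"tz": -3,"turn": 0},{"tx": 0,"ty": 0,"tz": -5,"turn": 0},{"tx": 0,"ty": 0,"tz": -7.5,"turn": 0},{"tx": 0,"ty": 0,"tz": -10,"turn": 0},{"tx": 0,"ty": 0,"tz": -12,"turn": 0},{"tx": 0,"ty": 0,"tz": -13.5,"turn": 0},{"tx": 0,"ty": 0,"tz": -14,"turn": 0},{"tx": 0,"ty": 0,"tz": -14,"turn": 0}])

```text
time_s: 9.78
eef_pos: [0.5624, 0.2405, 0.2698]
eef_rot: [[0.991, -0.137, 0.004], [-0.137, -0.991, 0.001], [0.003, -0.001, -1.0]]
force: [0.2, 0.6, -0.3]
width: 0.024
grasp_force: 30.0
```

Request:
step_arm(targets=[{"tx": 0.1,"ty": 0.8,"tz": 0,"turn": -1},{"tx": 0.3,"ty": 2,"tz": 0,"turn": -4},{"tx": 0.6,"ty": 4,"tz": 0,"turn": -9},{"tx": 1,"ty": 6.5,"tz": 0,"turn": -14},{"tx": 1.4,"ty": 9,"tz": 0,"turn": -20},{"tx": 1.8,"ty": 12,"tz": 0,"turn": -26},{"tx": 2.3,"ty": 15,"tz": 0,"turn": -32},{"tx": 2.7,"ty": 18,"tz": 0,"turn": -38},{"tx": 3.2,"ty": 21,"tz": 0,"turn": -44},{"tx": 3.6,"ty": 24,"tz": 0,"turn": -50},{"tx": 4.1,"ty": 27,"tz": 0,"turn": -56},{"tx": 4.6,"ty": 30,"tz": 0,"turn": -62},{"tx": 5,"ty": 32.5,"tz": 0,"turn": -68},{"tx": 5.3,"ty": 34.5,"tz": 0,"turn": -73},{"tx": 5.5,"ty": 36,"tz": 0,"turn": -77},{"tx": 5.6,"ty": 37,"tz": 0,"turn": -80},{"tx": 5.7,"ty": 37.6,"tz": 0,"turn": -81.5},{"tx": 5.7,"ty": 37.8,"tz": 0,"turn": -82},{"tx": 5.7,"ty": 37.8,"tz": 0,"turn": -82},{"tx": 5.7,"ty": 37.8,"tz": 0,"turn": -82}])

```text
time_s: 11.45
eef_pos: [0.5663, -0.1415, 0.2671]
eef_rot: [[0.274, 0.962, -0.001], [0.962, -0.274, 0.001], [0.0, -0.001, -1.0]]
force: [0.2, 0.9, 0.2]
width: 0.0234
grasp_force: 30.0
```

```bash
python3 - <<'E'
from h import *
w=cap('wrist','w6.png');P=cloud(w);s=manip.sense();print(s['eef_pos'],np.round(s['eef_rot'],4).tolist(),s['width'],s['grasp_force'],s['time_s'])
R=np.array(s['eef_rot']);p=np.array(s['eef_pos'])
print(np.degrees(np.arctan2(R[1,0],R[0,0])), R.T@(np.array([.567,-.142,.1606])-p)*100)
Q=(P-p)@R
m=(abs(Q[:,0])<.03)&(abs(Q[:,1])<.01)&(Q[:,2]>-.05)&(Q[:,2]<.06)
q=Q[m];print('cell tool frame min/max mm',(q.min(0)*1000).round(),(q.max(0)*1000).round(), m.sum(), (np.percentile(q[:,2],[5,50])*1000).round(1))
box(P,'headL',(.588,.06),(-.067,.05),(.165,.19))
E
```

```text
[ 0.56636128 -0.14132383  0.26728036] [[0.2739, 0.9618, -0.0008], [0.9618, -0.2739, 0.0004], [0.0002, -0.0009, -1.0]] 0.02361543067656115 29.992319718003273 11.5
74.10489473780231 [-0.04985497  0.08905238 10.66795282]
cell tool frame min/max mm [-17. -10. -42.] [16. 10. 51.] 4762 [-41.1 -32.1]
headL 7126 [588. -67.] [65. 56.] 73.7 [ 0.589 -0.065  0.179]
```

View pics/w6.png

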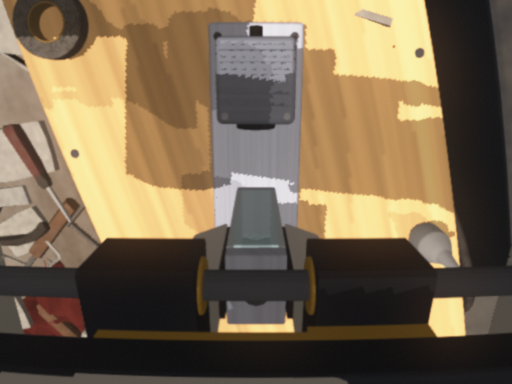

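The cell is held square between the fingers, centred over the photometer axis with the lamp head at (256,80) ahead. I'll lower it slowly into the gap.

Request:
step_arm(targets=[{"tx": 0,"ty": 0.05,"tz": 0.6,"turn": -0.1},{"tx": 0,"ty": 0.05,"tz": 1.6,"turn": -0.1},{"tx": 0,"ty": 0.05,"tz": 2.8,"turn": -0.1},{"tx": 0,"ty": 0.05,"tz": 4,"turn": -0.1},{"tx": 0,"ty": 0.05,"tz": 5.2,"turn": -0.1},{"tx": 0,"ty": 0.05,"tz": 6.4,"turn": -0.1},{"tx": 0,"ty": 0.05,"tz": 7.6,"turn": -0.1},{"tx": 0,"ty": 0.05,"tz": 8.7,"turn": -0.1},{"tx": 0,"ty": 0.05,"tz": 9.6,"turn": -0.1},{"tx": 0,"ty": 0.05,"tz": 10.3,"turn": -0.1},{"tx": 0,"ty": 0.05,"tz": 10.65,"turn": -0.1},{"tx": 0,"ty": 0.05,"tz": 10.65,"turn": -0.1},{"tx": 0,"ty": 0.05,"tz": 10.65,"turn": -0.1},{"tx": 0,"ty": 0.05,"tz": 10.65,"turn": -0.1},{"tx": 0,"ty": 0.05,"tz": 10.65,"turn": -0.1},{"tx": 0,"ty": 0.05,"tz": 10.65,"turn": -0.1}])

```text
time_s: 12.83
eef_pos: [0.5672, -0.1422, 0.1618]
eef_rot: [[0.272, 0.962, 0.001], [0.962, -0.272, -0.0], [-0.0, 0.001, -1.0]]
force: [-0.6, -0.5, -0.7]
width: 0.0239
grasp_force: 30.0
```

```bash
python3 - <<'E'
from h import *
w=cap('wrist');P=cloud(w);s=manip.sense();print(s['eef_pos'],s['force'],s['grasp_force'],s['time_s'],max(abs(np.array(s['qd']))))
R=np.array(s['eef_rot']);p=np.array(s['eef_pos']);Q=(P-p)@R
print(np.degrees(np.arctan2(R[1,0],R[0,0])),R[2],R.T@(np.array([.567,-.142,.1606])-p)*100)
m=(abs(Q[:,0])<.03)&(abs(Q[:,1])<.01)&(Q[:,2]>-.05)&(Q[:,2]<.045)
q=Q[m];print((q.min(0)*1000).round(),(q.max(0)*1000).round())
# inner edge of lamp head
for n,sg in(('L',1),):
  h=Q[(abs(Q[:,1])<.04)&(Q[:,0]>.04)&(Q[:,0]<.13)&(P[:,2]>.172)&(P[:,2]<.19)];print(n,np.percentile(h[:,0],[.5,99.5]),np.percentile(h[:,1],[.5,99.5]))
t=cap('top','top2.png');sc=cap('scene','scene2.png')
P=np.vstack([cloud(t)]);box(P,'ball',(.53,.05),(-.418,.05),(.14,.18)); box(P,'short',(.545,.03),(.141,.03),(.125,.15))
im=cv2.imread('pics/scene2.png')[120:280,130:330];cv2.imwrite('pics/crop.png',cv2.resize(im,(800,600)))
E
```

```text
[ 0.56717903 -0.14215464  0.1616375 ] [ 0.30311642  0.08674555 -1.09470409] 29.992350786924362 12.8833 0.1700980409764751
74.21519871902811 [-1.13069302e-04  8.23301527e-04 -9.99999655e-01] [ 0.01002266 -0.02152002  0.1037313 ]
[-17. -10. -43.] [16. 10. 45.]
L [0.05066527 0.10846434] [-0.02757915  0.02723904]
ball 42 [ 546. -419.] [24. 21.] 59.7 [ 0.545 -0.418  0.161]
short 60 [543. 139.] [24. 31.] 61.4 [0.542 0.139 0.135]
```

View pics/crop.png

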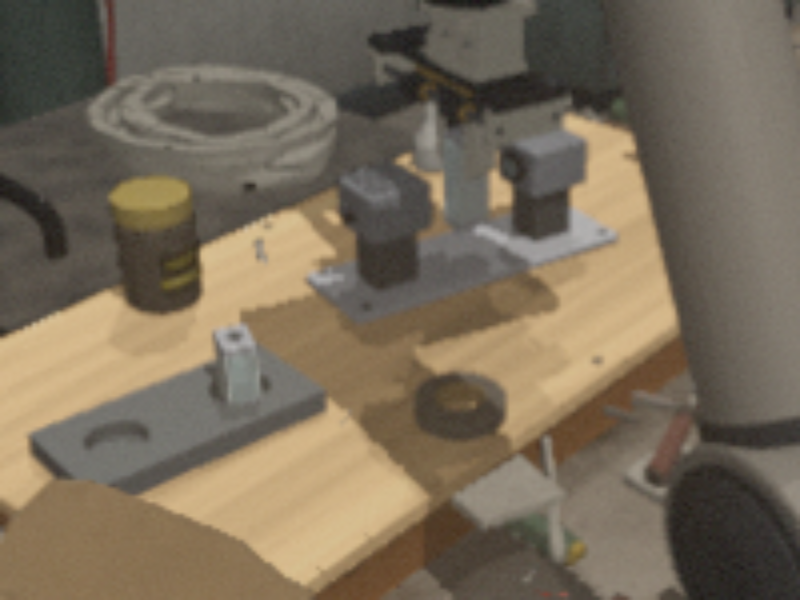

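The crop shows the cell upright between the two heads (465,180), the short cell still in the rack, and the jar, tape and bottle untouched. One last 1 mm drop, then I'll let it settle and hand in.

Request:
step_arm(targets=[{"tx": 0,"ty": 0,"tz": 0.12,"turn": 0},{"tx": 0,"ty": 0,"tz": 0.12,"turn": 0},{"tx": 0,"ty": 0,"tz": 0.12,"turn": 0},{"tx": 0,"ty": 0,"tz": 0.12,"turn": 0},{"tx": 0,"ty": 0,"tz": 0.12,"turn": 0},{"tx": 0,"ty": 0,"tz": 0.12,"turn": 0},{"tx": 0,"ty": 0,"tz": 0.12,"turn": 0},{"tx": 0,"ty": 0,"tz": 0.12,"turn": 0}])

```text
time_s: 13.65
eef_pos: [0.567, -0.1421, 0.16]
eef_rot: [[0.272, 0.962, 0.0], [0.962, -0.272, -0.0], [-0.0, 0.0, -1.0]]
force: [0.7, 0.3, -2.6]
width: 0.0241
grasp_force: 30.0
```

```bash
python3 -c "
from station import manip
s=manip.sense();print(s['eef_pos'],s['qd'],s['grasp_force']);print(manip.sign_off())"
```

```text
[ 0.56702284 -0.14210303  0.16003472] [ 0.015114   -0.13717755  0.05708903 -0.00980746 -0.03429774  0.05375383] 29.992277920246124
the job is handed in; nothing more can be done
None
```

The lamp lever is fully over to its on side, and the tall cell is held upright by its frosted faces, square in the beam midway between the heads. I handed the job in at about 14 s; no verdict came back.

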